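# Cover the top dish tray on its two pins and lower the spring bail

### The job

Pick up the frosted cover by its green grip and seat it fully home on the stack of dish trays, with both dowel pins through its two holes. Then bring the red-sleeved spring bail over and let it down gently until it lies on the cover, never letting it snap or drop shut. Leave the other things on the table where they are.

Things in the scene. Friction and masses are not known exactly. Their poses are not given: they have to be found in the camera images.
- cover: Loose frosted polypropylene cover, about 0.16 kg: flat plate 130 mm (its x) by 170 mm (its y) by 6 mm thick. Two 10.5 mm through holes, ringed in orange, lie at y = +70 and -70 mm, x = 0; either way round fits. A green upright grip bar stands on its middle: 14 mm thick along x, 50 mm long along y, from the plate's top (6 mm) to 42 mm above the underside. Origin: centre of the underside; z up. It starts flat on the table, holes roughly in line with the stack's pins.
- seat (a point): Where the cover's origin belongs: centre of the top rim of the fixed stack of three clear trays (rim 123 mm above the table, top tray 130 mm along x by 120 mm along y). z up; y runs along the line of the two pins; x points towards the bail's hinge. The pins stand on lugs flush with the rim, 60 to 86 mm out along +y and -y.
- pin_a (a point): Tip of the steel dowel pin at y = +70 mm of the seat: 8 mm diameter, 20 mm tall above the rim, the top 6 mm tapering to 4 mm.
- pin_b (a point): Tip of the other, equal pin, at y = -70 mm of the seat.
- bail (a joint): Angle of the spring-loaded hold-down bail (a U of 7 mm steel rod, 90 mm wide, 0.2 kg, hinged 77.5 mm from the seat along +x). 0 = arms lying flat on the seated cover; grows as it opens up and back; 2.3 = fully back against its stop, where it starts and stays. Its hinge spring and its weight together pull it shut (up to about 1.5 N at the bar) once it is forward of about 1.9, and it slams down if let go.
- bail_grip (a point): Middle of the bail's cross bar: red sleeve 14 mm in diameter and 60 mm long, parallel to the seat's y axis, with a side arm of the U 45 mm to either side. It swings on a circle about bail_axis, radius 188 mm. With the bail shut it is 110 mm from the seat's centre along the seat's -x, 45 mm beyond the cover's edge and 21.5 mm above the cover's top.
- bail_axis (a point): Middle of the bail's hinge axis, which is parallel to the seat's y axis: 77.5 mm along +x and 9.5 mm above the seat. Axes as the seat's.
- dish: Bystander: loose celadon dipping dish, 88 mm across, 22 mm high. Origin: centre of its underside.
- garlic_jar: Bystander: glass garlic jar with steel twist cap, 60 mm across, 85 mm high. Origin: centre of its underside.
- chopsticks: Bystander: pair of steel chopsticks lying on two celadon rests (one piece), 230 mm long along its x axis, 18 mm high. Origin: centre of its underside.
- strainer: Bystander: steel strainer basket, 110 mm across and 45 mm high, with a green silicone handle reaching 181 mm along its +x. Origin: centre of its underside.
- cup: Bystander: celadon cup, 72 mm across, 75 mm high. Origin: centre of its underside.
- sauce_bottle: Bystander: amber sauce bottle with red cap, 56 mm across, 150 mm high. Origin: centre of its underside.
Not all that is in view belongs to the job. Leave any black, blue or pink look-alike of the cover alone.

How it is judged (in metres and radians):
On the way, in this order (a step that is already met when the one before it is completed fails the run):
1. the cover is fully home on both pins while the bail is still back (horizontal distance between cover and seat below 0.004 m and z of cover in the frame of seat between -0.003 and 0.003 m and angle between the x axis of cover and the x axis of seat, either way round below 0.05 rad and angle between cover's own z axis and vertical below 0.035 rad and value of joint bail above 1.5 rad), for 0.2 s.
2. the bail lies on the seated cover (horizontal distance between cover and seat below 0.004 m and z of cover in the frame of seat between -0.003 and 0.003 m and angle between the x axis of cover and the x axis of seat, either way round below 0.05 rad and angle between cover's own z axis and vertical below 0.035 rad and value of joint bail below 0.04 rad), for 0.2 s.
At the end, for the whole second after the job is handed in: The cover is seated on the stack: its origin within 4 mm sideways and 3 mm in height of the seat, its x axis within 0.05 rad of the seat's (either way round), level within 0.035 rad; it is at rest, and the bail lies on it (angle between -0.03 and 0.04 rad) (all of step 2 and value of joint bail above -0.03 rad and linear speed of cover below 0.02 m/s); the robot touches nothing.
It fails at once if the bail snaps shut (it closes faster than 2 rad/s, 0.38 m/s at the bar) (velocity of joint bail below -2 rad/s).
It fails at once if a bystander is moved by more than 30 mm (distance of any of dish, garlic_jar, chopsticks, strainer, cup, sauce_bottle from where it was at the start of the episode above 0.03 m).
It also fails if it takes over 58 s, if anything falls off the work surface, if the arm or the gripper's body presses on something with over 40 N, if the wrist force passes 120 N, or if a joint passes its speed limit or range.

### The arm

A 6-joint arm with a two-finger parallel gripper is mounted at the origin on the work surface. World frame = base frame: x ahead of the robot, y to its left, z up, the work surface at z = 0. Lengths are in mm, angles in rad, forces in N, time in s.
With the tool pointing down it reaches from about 400 to 825 mm from the base axis. Payload 7 kg.
Tool frame: the origin (TCP) lies at the very end of the fingers, on their centre line; the grasp point (between the pads) lies 19 mm behind it; z points along the fingers, y is the direction in which the jaws open and shut (so a half turn about z gives the same grasp; the last joint's range is limited). The gripper opens to 88 mm and grips with 3 to 60 N. Pads are 19 mm wide; open, the fingers measure 130 mm over their backs; the gripper's body (78 mm by 193 mm) begins 47 mm behind the grasp point.
Start: joints at [1.625, 0.359, 0.012, 0, -1.224, -0.288], TCP at [156.392, 656.61, 226.561] pointing down, gripper open.
Joint ranges: [-3.07, 3.07], [-1.43, 2.12], [-1.02, 1.25], [-3.03, 1.67], [-3.05, -0], [-3.03, 3.03]. Speed limits (rad/s): [2.39, 2.39, 3.01, 3.14, 3.14, 3.14].

### API

Orientations are given as a unit quaternion [x, y, z, w].
In Python, from plant import bot gives the robot as it stands. Calls block until the motion is done:
- bot.move_ptp(position, orientation): joint-space move of the TCP to a pose.
- bot.line_to(position, velocity=150, ori=None): straight line of the TCP; ori=None keeps the orientation; velocity is the mean speed in mm/s.
- bot.move_joints(angles): joint-space move.
- bot.move_gripper(opening, force=None): finger opening in mm; force is the grip in N (None keeps the last); returns when the fingers have stopped.
- bot.pause(seconds).
- bot.solve_ik(position, orientation): joint angles nearest the present ones, or None.
- bot.read_state(): the state.
- bot.camera(name): name is "side" or "top" or "wrist"; returns the picture (400x640x3 uint8, red, green, blue); there is no depth.
- bot.get_calibration(name): a dict with "fx", "fy", "cx", "cy" (pixels), "view" (4x4, takes a point from world to camera coordinates); the wrist camera has in their place "T_tool_cam" (4x4, takes a point from camera to tool coordinates, whose origin is the TCP and whose axes are the flange's). Camera axes: x right, y up, looking along -z (the intrinsics and any distortion apply to the point x, -y, -z); pixel columns grow to the right and rows downward; lengths in mm; the calibration is good to about 2 mm. A picture is of the moment at which its call begins: read the wrist's pose just before it. get_calibration takes no time and is no camera call.
A pose or a line that the arm cannot do raises bot.Unreachable and nothing moves.
- bot.close_job(): hands the job in, once; it reports no verdict.
The state is a dict: "t": time; "joint_pos": joint angles; "qvel": joint speeds; "tau": joint torques, N m; "tcp_pos": TCP position; "eef_rot": TCP orientation; "contact_force": force on the tool from outside, world axes, zero at the start; "moment": the same for the moment, N m; "width": finger opening in mm.
Only numpy, scipy, OpenCV 4.12 (cv2) and the standard library are available. Lean on these libraries where they do the work, as an engineer would, in place of code of your own. Each camera call takes 0.05 s, during which the arm holds its last target. There are 200 camera calls.

## Working session

There is one attempt and no reset: what is moved stays moved. The work goes in short steps, each a Python script; the robot and the scene stay as the last script left them, time stands still between calls to the robot, and variables do not carry over. Pictures are saved under pics/ and viewed, about 8 in all and at most 12, crops included, and the job is handed in when it is done.

```bash
ls; mkdir -p pics; python3 - <<'E'
from plant import bot
import cv2,numpy as np
np.set_printoptions(precision=4,suppress=True)
for n in("side","top"):
    im=bot.camera(n); cv2.imwrite(f"pics/{n}0.png",im[:,:,::-1])
    print(n,bot.get_calibration(n))
print(bot.get_calibration("wrist")); print(bot.read_state())
E
```

```text
pics
side {'fx': 371.9047988764572, 'fy': 371.9047988764572, 'cx': 318.6902062291814, 'cy': 196.72049914815054, 'view': array([[    0.8791,    -0.4763,    -0.0174,  -446.0897],
       [    0.3534,     0.627 ,     0.6942,  -232.4648],
       [   -0.3197,    -0.6164,     0.7196, -1224.6442],
       [    0.    ,     0.    ,     0.    ,     1.    ]])}
top {'fx': 469.58086393358013, 'fy': 469.58086393358013, 'cx': 319.6553440687856, 'cy': 206.13334797345647, 'view': array([[    0.0157,    -0.9996,     0.0213,   -50.5068],
       [    0.9823,     0.0194,     0.1862,  -521.8533],
       [   -0.1865,     0.018 ,     0.9823, -1527.3821],
       [    0.    ,     0.    ,     0.    ,     1.    ]])}
{'fx': 302.7060140053169, 'fy': 302.7060140053169, 'cx': 320.91868510169826, 'cy': 201.82094571268897, 'T_tool_cam': array([[  -0.0002,    0.9653,    0.2612,   70.1519],
       [   1.    ,    0.0004,   -0.0008,   -0.5461],
       [  -0.0008,    0.2612,   -0.9653, -157.572 ],
       [   0.    ,    0.    ,    0.    ,    1.    ]])}
{'t': 0.1, 'joint_pos': array([ 1.6251,  0.3593,  0.0112, -0.0003, -1.2241, -0.2881]), 'qvel': array([ 0.0014,  0.0016,  0.0036, -0.0001,  0.0013,  0.0004]), 'tau': array([ -0.0008, -58.4162,  29.3752,   7.0155,   0.0102,  -0.    ]), 'tcp_pos': array([156.2854, 656.2239, 225.7275]), 'eef_rot': array([ 0.9932, -0.1167, -0.    ,  0.0007]), 'contact_force': array([ 0.803 , -0.2883, -0.6386]), 'moment': array([ 0.0138,  0.015 , -0.0283]), 'width': 87.98199242038818}
```

View pics/top0.png

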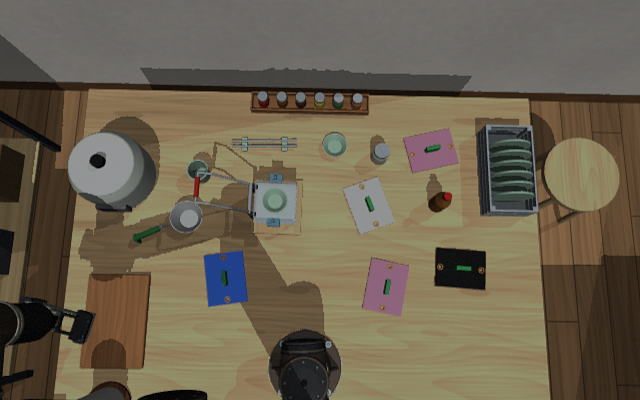

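View pics/side0.png

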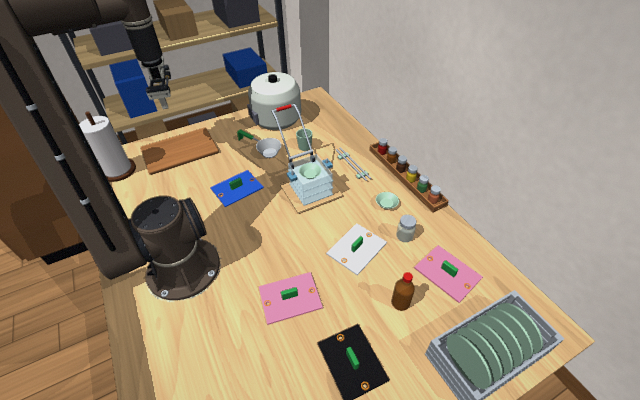

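The candidates in the top view are white/frosted at (369,204), pink at (431,150) and (386,286), black at (460,268) and blue at (226,278). I choose the white one at (369,204). The stack is at (274,201), with lugs at (275,177) and (274,223). The bail leans back to the left, with its red sleeve at (197,187). I'll check this in a close crop.

```bash
python3 - <<'E'
import cv2
im=cv2.imread("pics/top0.png")[155:245,185:405]
cv2.imwrite("pics/crop1.png",cv2.resize(im,None,fx=3.6,fy=3.6,interpolation=cv2.INTER_CUBIC))
E
```

```text
(no output)
```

View pics/crop1.png

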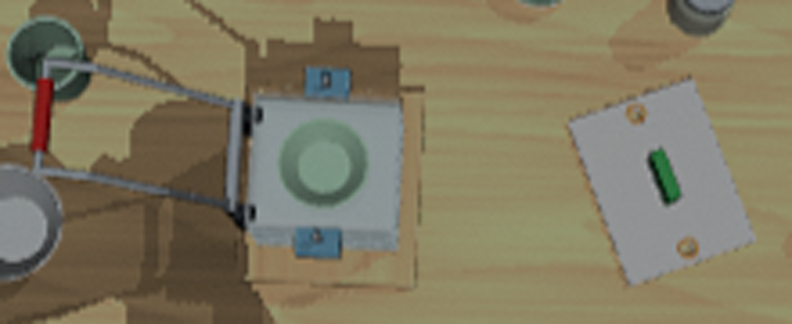

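The crop confirms the white plate: orange holes at crop (636,114) and (688,247), green grip at (664,176), pins at about (326,78) and (317,235), red sleeve from (44,80) to (39,150).

```bash
cat > h.py <<'E'
from plant import bot
import cv2,numpy as np
from scipy.spatial.transform import Rotation as R
np.set_printoptions(precision=3,suppress=True)
def view(name,st=None):
    c=bot.get_calibration(name)
    if name=="wrist":
        T=np.eye(4);T[:3,:3]=R.from_quat(st["eef_rot"]).as_matrix();T[:3,3]=st["tcp_pos"]
        return c,np.linalg.inv(T@c["T_tool_cam"])
    return c,c["view"]
def ray(px,cv):
    c,V=cv; d=np.array([(px[0]-c["cx"])/c["fx"],-(px[1]-c["cy"])/c["fy"],-1.])
    return -V[:3,:3].T@V[:3,3], V[:3,:3].T@d
def at_z(px,z,cv):
    o,d=ray(px,cv); return o+d*(z-o[2])/d[2]
def proj(p,cv):
    c,V=cv; q=V[:3,:3]@p+V[:3,3]; return np.array([c["cx"]-c["fx"]*q[0]/q[2],c["cy"]+c["fy"]*q[1]/q[2]])
def down(yaw):  # tool down, tool x at yaw in world
    return (R.from_euler("z",yaw)*R.from_euler("x",np.pi)).as_quat()
def shot(name,fn):
    st=bot.read_state(); im=bot.camera(name)[:,:,::-1].copy(); cv2.imwrite("pics/"+fn,im); return im,view(name,st)
E
python3 - <<'E'
from h import *
v=view("top"); f=lambda u,w:(185+(u+.5)/3.6-.5,155+(w+.5)/3.6-.5)
for n,p,z in[("h1",(636,114),6),("h2",(688,247),6),("grip",(664,176),42),("pinfar",(326,78),140),("pinnear",(317,235),140),("bar1",(44,80),267),("bar2",(39,150),267)]:
    print(n,at_z(f(*p),z,v))
st=bot.read_state();print(R.from_quat(st["eef_rot"]).as_matrix())
E
```

```text
h1 [ 604.176 -186.186    6.   ]
h2 [ 474.867 -235.834    6.   ]
grip [ 536.389 -208.605   42.   ]
pinfar [599.638 103.951 140.   ]
pinnear [458.564 107.082 140.   ]
bar1 [560.851 320.785 267.   ]
bar2 [503.122 321.063 267.   ]
[[ 0.973 -0.232 -0.   ]
 [-0.232 -0.973 -0.001]
 [ 0.     0.001 -1.   ]]
```

Sizes check out: hole spacing 138.5 mm, pin spacing 141 mm, sleeve 58 mm, bar y as expected. Next I'll take wrist close-ups of the pins and then the cover from the same relative height, so camera bias cancels.

```bash
python3 - <<'E'
from h import *
p=bot.read_state()["tcp_pos"]
bot.line_to([p[0],p[1],400],250)
bot.move_ptp([529,105.5,143+170],down(-.02))
bot.pause(.3)
im,cv=shot("wrist","w_pins.png"); print(bot.read_state()["tcp_pos"],bot.read_state()["joint_pos"],bot.read_state()["t"])
a=proj(np.array([600,104,143]),cv);b=proj(np.array([458,107,143]),cv);print(a,b)
bot.move_ptp([539.5,-211,6+170],down(.366)); bot.pause(.3)
im2,cv_=shot("wrist","w_cov.png"); print(bot.read_state()["tcp_pos"],bot.read_state()["joint_pos"],bot.read_state()["t"])
a2=proj(np.array([604.2,-186.2,6]),cv_);b2=proj(np.array([474.9,-235.8,6]),cv_);print(a2,b2)
def crop(i,c):
    x,y=np.round(c).astype(int); x0,y0=x-32,y-24; print("origin",x0,y0)
    return cv2.resize(i[max(y0,0):max(y0,0)+48,x0:x0+64],(384,288),interpolation=cv2.INTER_CUBIC)
import cv2
cv2.imwrite("pics/c2.png",np.vstack([np.hstack([crop(im,a),crop(im,b)]),np.hstack([crop(im2,a2),crop(im2,b2)])]))
E
```

```text
[528.992 105.735 312.976] [ 0.561  0.088 -0.144  0.    -1.338  0.99 ] 3.675
[321.604 119.073] [321.361 245.311]
[ 539.82  -210.453  176.307] [-0.034  0.24  -0.276 -0.    -1.054  1.972] 5.325
[321.664 121.605] [321.525 244.396]
origin 290 95
origin 289 221
origin 290 98
origin 290 220
```

View pics/c2.png

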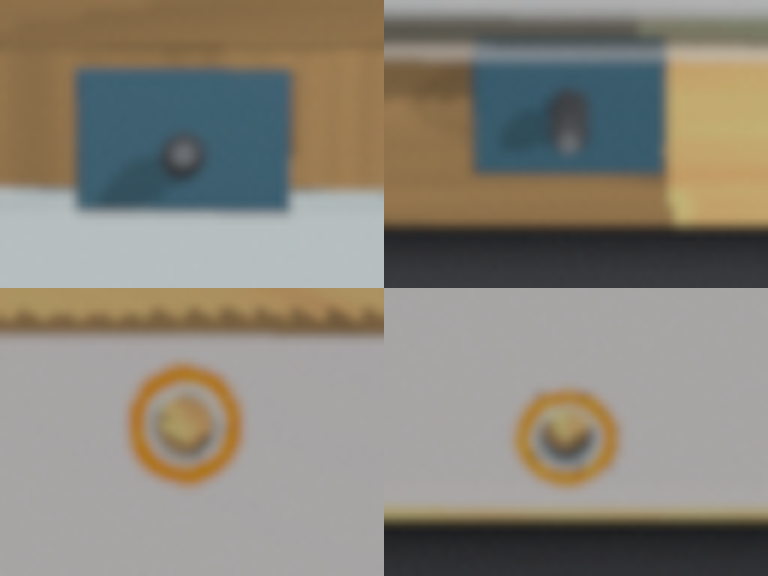

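The pin tips show at crop (184,153) and (569,142), and the rings are centred at (186,425) and (567,438). I'll convert these and grasp.

```bash
python3 - <<'E'
from h import *
import json
def full(o,u,v): return (o[0]+(u+.5)/6-.5,o[1]+(v+.5)/6-.5)
def vw(pos,yaw): return view("wrist",{"tcp_pos":np.array(pos),"eef_rot":down(yaw)})
V1=vw([528.992,105.735,312.976],-.02)
V2=view("wrist",bot.read_state())
pf=at_z(full((290,95),184,153),143,V1);pn=at_z(full((289,221),185,142),143,V1)
hf=at_z(full((290,98),186,137.5),6,V2);hn=at_z(full((290,220),183.5,150),6,V2)
ang=lambda a,b:np.arctan2(*(a-b)[1::-1])
S=(pf+pn)/2;C=(hf+hn)/2;sy=ang(pf,pn);cy=ang(hf,hn)
print(pf,pn,np.linalg.norm(pf-pn),S,sy);print(hf,hn,np.linalg.norm(hf-hn),C,cy)
json.dump(dict(S=S.tolist(),C=C.tolist(),sy=sy,cy=cy),open("m.json","w"))
q=down(cy)
bot.move_gripper(50)
bot.move_ptp([C[0],C[1],70],q)
bot.line_to([C[0],C[1],13],100)
bot.pause(.3);print(bot.read_state()["tcp_pos"],bot.read_state()["contact_force"])
bot.move_gripper(5,40)
st=bot.read_state();print(st["width"],st["tcp_pos"],st["contact_force"])
bot.line_to([C[0],C[1],60],80); bot.pause(.3)
st=bot.read_state();print(st["width"],st["tcp_pos"],st["contact_force"],st["moment"],st["t"])
E
```

```text
[599.129 105.286 143.   ] [459.482 109.16  143.   ] 139.70101466880482 [529.306 107.223 143.   ] -0.027728906094812315
[ 604.773 -184.884    6.   ] [ 474.058 -234.519    6.   ] 139.82112884689076 [ 539.416 -209.701    6.   ] 0.36290252611491036
[ 539.756 -209.737   13.529] [0.761 0.204 0.713]
13.347488480898427 [ 539.413 -209.694   12.946] [-0.023 -0.347  0.541]
13.82932750731965 [ 539.174 -209.683   59.539] [ 0.144  0.342 -1.698] [-0.035  0.027  0.001] 9.3833
```

```bash
python3 - <<'E'
from h import *
import json; m=json.load(open("m.json"));S=m["S"];C=m["C"];q=down(m["sy"])
bot.line_to([C[0],C[1],215],150)
bot.move_ptp([S[0],S[1],215],q)
bot.line_to([S[0],S[1],123+13+25],80); bot.pause(.4)
im,V=shot("wrist","w_hov.png")
st=bot.read_state();print(st["width"],st["tcp_pos"],st["contact_force"],st["t"])
import cv2
y=np.array([np.cos(m["sy"]),np.sin(m["sy"]),0]);o=[]
for s in(70,-70):
    c=np.array([S[0],S[1],154.])+s*y; x,w=np.round(proj(c,V)).astype(int);print(x,w)
    o.append(cv2.resize(im[w-24:w+24,x-32:x+32],(384,288),interpolation=cv2.INTER_CUBIC))
cv2.imwrite("pics/c3.png",np.hstack(o))
E
```

```text
13.940704151176357 [529.341 107.28  161.155] [ 0.23  -0.534 -1.969] 13.05
322 120
322 345
```

View pics/c3.png

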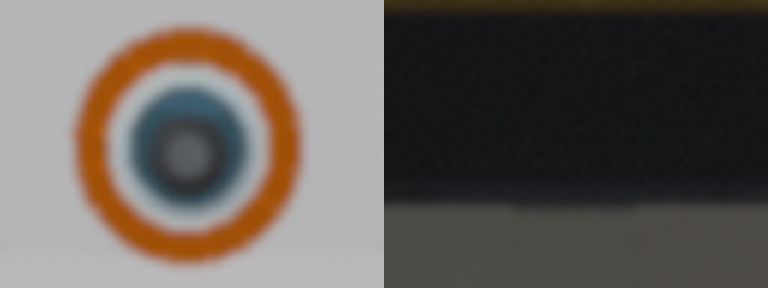

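The far pin sits centred in its hole. The near one is hidden by the gripper. I'll lower in steps and watch the force.

```bash
python3 - <<'E'
from h import *
import json; m=json.load(open("m.json"));S=m["S"]
f0=bot.read_state()["contact_force"]
for z in [155,150,146,143,141,139,138,137,136,135.5,135]:
    bot.line_to([S[0],S[1],z],25); st=bot.read_state(); d=st["contact_force"]-f0
    print(z,st["tcp_pos"],d,st["moment"],st["width"],st["t"])
    if np.linalg.norm(d)>12: break
E
```

```text
155 [529.199 107.141 154.729] [-0.538  0.604  0.965] [-0.069  0.008 -0.031] 14.320615763228401 13.4417
150 [529.168 107.161 149.762] [0.204 1.061 0.629] [0.009 0.027 0.002] 13.927025801956267 13.7917
146 [529.174 107.164 145.788] [-0.079  1.344  0.66 ] [-0.02   0.02   0.015] 13.895479850147922 14.1
143 [529.169 107.163 142.795] [-0.129  0.414 -0.009] [-0.038 -0.023 -0.044] 14.009792480951358 14.3667
141 [529.211 107.152 140.868] [ 0.291 -0.267  0.205] [-0.055  0.019  0.011] 13.919442717523937 14.6167
139 [529.243 107.203 138.869] [-0.038  0.967  1.577] [-0.054  0.031  0.031] 13.596693092463413 14.8667
138 [529.275 107.21  137.931] [-0.468  0.629  1.802] [-0.057 -0.055 -0.007] 13.376830067760316 15.1167
137 [529.274 107.213 136.927] [ 0.105 -0.137  0.43 ] [ 0.039 -0.075 -0.044] 13.742448105246648 15.3667
136 [529.293 107.203 135.959] [-0.164  0.952  0.654] [ 0.003 -0.013 -0.004] 13.801907376875848 15.6167
135.5 [529.282 107.192 135.911] [-2.42   1.404  7.537] [-0.012  1.078  0.01 ] 13.76321079806848 15.8667
135 [529.304 107.207 135.913] [-5.101  0.573 11.282] [ 0.069  1.874 -0.027] 13.792949325227532 16.1167
```

It is seated: the hard stop came at TCP 135.9, against 136 expected. Release, then go above the bail.

```bash
cat >> h.py <<'E'
import json
m=json.load(open("m.json"));S=np.array([m["S"][0],m["S"][1],123.]);sy=m["sy"];q0=down(sy)
X=np.array([-np.sin(sy),np.cos(sy),0]);Z=np.array([0,0,1.])
def bar(th):
    a=th+np.arctan2(18,187.5); return S+77.5*X+9.5*Z+188.3*(-np.cos(a)*X+np.sin(a)*Z)
E
python3 - <<'E'
from h import *
p=bot.read_state()["tcp_pos"]
bot.line_to([p[0],p[1],136.2],20)
bot.move_gripper(36); bot.line_to([p[0],p[1],320],150)
print(bar(2.3),bar(0))
b=bar(2.3); bot.move_gripper(60)
bot.line_to([b[0],b[1],335],150); bot.pause(.3)
im,V=shot("wrist","w_bail.png"); top,Vt=shot("top","top1.png");side,Vs=shot("side","side1.png")
print(proj(b,V),proj(b,Vt),proj(b,Vs),bot.read_state()["t"],bot.read_state()["contact_force"])
import cv2
x,y=np.round(proj(S,Vs)).astype(int)
cv2.imwrite("pics/c4.png",np.hstack([cv2.resize(im,(480,300)),cv2.resize(side[y-75:y+45,x-64:x+64],(320,300),interpolation=cv2.INTER_CUBIC)]))
E
```

```text
[535.289 322.944 260.285] [526.258  -2.673 150.494]
[320.935 210.728] [196.093 185.949] [283.329 106.912] 21.0583 [-1.197 -0.27  -0.19 ]
```

View pics/c4.png

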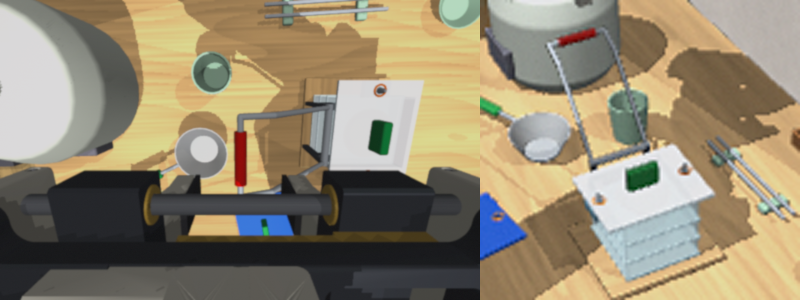

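The side crop at right shows the cover flat with the pins through its holes. In the wrist picture the sleeve's middle is at (241,158), which is (321,211) at full size and matches the prediction. Now grasp it and follow the arc.

```bash
python3 - <<'E'
from h import *
off=np.array([0,0,-14.])
b=bar(2.3)
bot.line_to(b+off,100); bot.pause(.2)
f0=bot.read_state()["contact_force"]
bot.move_gripper(5,20)
st=bot.read_state();print(st["width"],st["tcp_pos"],st["contact_force"]-f0)
if not 12<st["width"]<16: raise SystemExit("no grasp")
for i,t in enumerate(np.r_[np.arange(2.25,.3,-.075),np.arange(.29,.09,-.05)]):
    bot.line_to(bar(t)+off,60); st=bot.read_state(); d=st["contact_force"]-f0
    if i%4==0 or t<.35: print("%.2f"%t,d,st["width"],st["t"])
    if np.linalg.norm(d)>15: print("stop",t,d,st["tcp_pos"]); break
E
```

```text
13.344168921019971 [535.31  323.093 246.346] [ 0.193 -0.176 -0.382]
2.25 [-0.607  1.916 -1.071] 13.244514405070028 23.4083
1.95 [-2.601  4.437  6.089] 13.215468726971629 24.9417
1.65 [ 2.705  1.019 -2.247] 13.011724432750539 26.475
1.35 [-1.665  0.529  0.26 ] 12.899455736728521 28.0083
1.05 [-0.862  0.042 -2.433] 13.614607353653593 29.5417
0.75 [ 0.676  1.3   -0.922] 13.111872165740687 31.075
0.45 [-0.184  0.556 -2.293] 13.385284131796753 32.6083
0.29 [-0.232  0.778 -1.17 ] 13.075114849588184 33.4083
0.24 [-1.218  0.261 -1.525] 13.107893723180783 33.7167
0.19 [-0.679  0.591 -1.161] 13.577523920852228 34.025
0.14 [-1.59   0.278 -1.649] 13.249357796029111 34.3333
```

```bash
python3 - <<'E'
from h import *
off=np.array([0,0,-14.]); f0=bot.read_state()["contact_force"]
for t in np.arange(.12,-.035,-.01):
    bot.line_to(bar(t)+off,15); bot.pause(.08); st=bot.read_state(); d=st["contact_force"]-f0
    print("%.2f"%t,d,st["tcp_pos"],st["t"])
    if d[2]>5: break
im,V=shot("side","side2.png"); 
import cv2
x,y=np.round(proj(S,V)).astype(int)
cv2.imwrite("pics/c5.png",cv2.resize(im[y-75:y+45,x-64:x+96],(800,600),interpolation=cv2.INTER_CUBIC))
E
```

```text
0.12 [-0.44   0.246  0.522] [526.262   0.816 158.824] 34.8167
0.11 [-0.051  0.103  0.674] [526.271   0.428 156.882] 35.175
0.10 [-0.464  0.26   0.573] [526.243   0.074 155.055] 35.5333
0.09 [-0.831  1.58   1.154] [526.217  -0.299 153.183] 35.8917
0.08 [-0.61   1.225 -0.142] [526.271  -0.662 151.366] 36.25
0.07 [-1.54   1.076  1.057] [526.27   -0.97  149.501] 36.6083
0.06 [-2.019  1.585  0.594] [526.25   -1.237 147.641] 36.9667
0.05 [-1.846  1.755  0.2  ] [526.284  -1.52  145.844] 37.325
0.04 [-2.12   0.578  0.494] [526.248  -1.763 143.986] 37.6833
0.03 [-2.072  1.938  0.222] [526.265  -1.998 142.133] 38.0417
0.02 [-1.773  1.523  0.737] [526.249  -2.229 140.311] 38.4
0.01 [-3.131  3.665  3.527] [526.315  -2.368 138.792] 38.7583
0.00 [-7.736  5.085 13.652] [526.601  -2.442 138.248] 39.1167
```

View pics/c5.png

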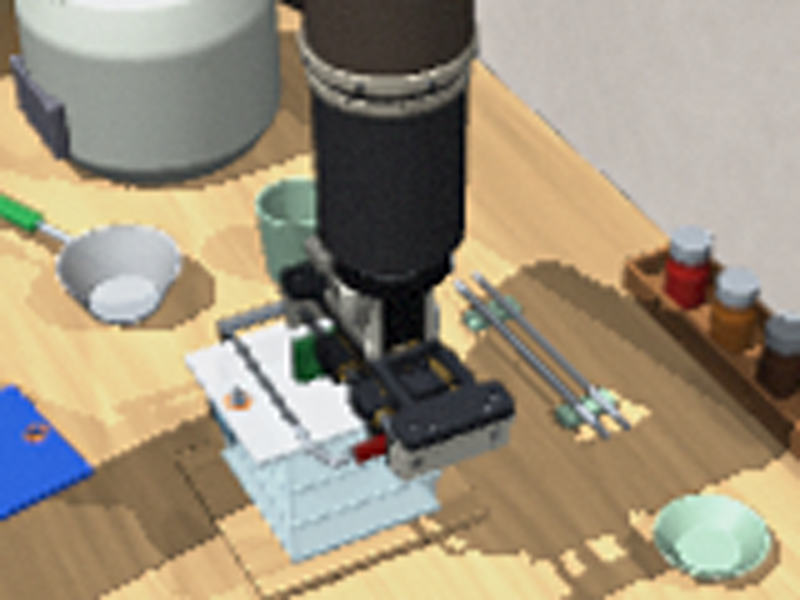

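The bail's arms lie on the cover, with contact felt at about 0.01 rad and the cover level. I'll ease off, open narrowly and rise.

```bash
python3 - <<'E'
from h import *
off=np.array([0,0,-14.])
bot.line_to(bar(.01)+off,15); bot.pause(.2); print(bot.read_state()["contact_force"])
bot.move_gripper(34); bot.pause(.2); p=bot.read_state()["tcp_pos"]; print(bot.read_state()["contact_force"])
bot.line_to([p[0],p[1],p[2]+40],60); bot.line_to([p[0],p[1],330],150)
bot.line_to([p[0]-70,p[1]-150,330],200); bot.pause(.4)
print(bot.read_state()["contact_force"],bot.read_state()["t"])
a,V=shot("side","side3.png"); b,Vt=shot("top","top3.png"); print(proj(bar(0),V),proj(bar(0),Vt))
import cv2
x,y=np.round(proj(S,V)).astype(int);u,w=np.round(proj(S,Vt)).astype(int)
cv2.imwrite("pics/c6.png",np.hstack([cv2.resize(a[y-40:y+40,x-40:x+40],(400,400),interpolation=cv2.INTER_CUBIC),cv2.resize(b[w-40:w+40,u-20:u+60],(400,400),interpolation=cv2.INTER_CUBIC)]))
print(x-40,y-40,u-20,w-40)
E
```

```text
[-4.048  3.394  1.012]
[ 0.313 -0.441  0.046]
[-0.298  0.417  0.095] 43.8
[323.101 180.395] [308.104 198.803]
269 128 254 159
```

View pics/c6.png

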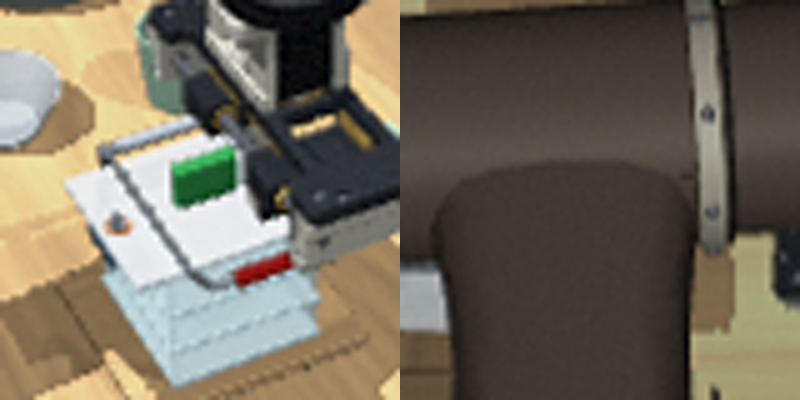

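The sleeve lies at about (265,270) in the left crop, against (270,262) predicted for the shut bail. The arms are flat on the level cover and the robot is clear with zero force, so I'm handing in.

```bash
python3 -c "
from plant import bot
bot.close_job(); print(bot.read_state()['t'])"
```

```text
the job is handed in; nothing more can be done
the job is handed in; nothing more can be done
```

I picked up the frosted cover by its green grip and seated it on both pins. I then held the red sleeve while bringing the bail down at about 60 mm/s, slowing to 15 mm/s until it touched the cover. I handed the job in at about 44 s; no verdict was reported.

- **Cover:** it stopped hard at TCP height 135.9 mm, against 136 mm expected. A picture afterwards showed it flat with a pin showing in both holes.
- **Bail:** contact came about 2 mm (0.01 rad) higher than calculated, within the 0.04 rad limit. The last side picture showed the arms lying on the level cover, with the sleeve about 2 pixels from where the shut position predicts.
- **Contact and bystanders:** the robot was clear of everything, with contact force near zero. The cup, strainer, chopsticks and dish in view of the late pictures showed no visible disturbance. I didn't measure any bystander's position or look at the jar and bottle again.
- **Failed check:** the final top picture was useless because the arm blocked the stack, so the end state rests on the side view alone.

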